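# Set the display uplighter's focus barrel and lock it without letting the barrel creep

## Robot

A 7-joint arm with a two-finger parallel gripper is mounted at the origin on a cart in front of the work surface, level with it; the furniture and walls round the work are solid. World frame = base frame: x ahead of the robot, y to its left, z up, the work surface at z = 0. Lengths are in m, angles in rad, forces in N, time in s.
With the tool pointing down it reaches from about 0.425 to 0.925 m from the base axis. Payload 6.8 kg.
Tool frame: the origin (TCP) lies on the centre line of the jaws, within the pads' length; the fingertips stand 8 mm ahead of it and the grasp point (between the pads) lies 11 mm behind it (bot.tips_ahead is the distance from the TCP to the fingertips, in m); z points along the fingers, y is the line along which they close (so a half turn about z gives the same grasp; the last joint's range is limited). The gripper opens to 85 mm and grips with 20 to 120 N. Pads are 22 mm wide; open, the fingers measure 114 mm over their backs; the gripper's body (76 mm by 85 mm) begins 54 mm behind the grasp point. The pads swing forward as they close: fully open they stand 13 mm farther back than shut.
Start: joints at [1.146, 0.477, 0.022, 1.555, -0.011, 1.109, -0.083], TCP at [0.21, -0.641, 0.239] pointing down, gripper open.
Joint ranges: [-2.96, 2.96], [-0.34, 2.1], [-1.41, 1.46], [0.24, 2.44], [-1.37, 4.51], [0.17, 1.92], [-2.96, 2.96]. Speed limits (rad/s): [2.39, 2.39, 3.14, 3.14, 3.14, 3.14, 3.14].

## Interface

Orientations are given as a unit quaternion [w, x, y, z].
In Python, from station import bot gives the robot as it stands.
- The arm moves only by the tool send_rows, never from a script. Its argument "deltas" is text: rows parted by semicolons, each of 4 numbers parted by spaces: the shift along the tool's x, y, z in m, then the turn about the tool's z in degrees. In form: x y z spin; .... A call has 1 to 5 rows; each row is the pose to reach, as a shift and turn from the pose commanded when the call began, along the tool's axes at that moment; what a row does not reach only later rows make up. A row lasts 1/10 s, in which the tool goes at most 50 mm and 8.59 degrees, less where a joint would pass 70% of its speed; a pose out of reach is approached as far as the arm can. A call with a gripper value outside its range is refused whole. "claw" is the opening, from 0 (shut) to 1 (fully open), set as the call begins (left out, the last holds). The fingers move at their own pace and stop on an object; "force" is the grip in N (left out, the last holds). Time passes only in rows, so rows that repeat a pose let the fingers close. It gives the time, the measured TCP pose, the force, the opening and the grip force at its end, in the units of the state.
- bot.get_obs(): the state, without advancing time (a new reading comes with each control period).
- bot.read_camera(name): name is "scene" or "top"; returns a dict with "img" (480x640x3 uint8, red, green, blue), "depth" (480x640 float32, m along the optical axis (not along the pixel's ray), 0 where there is no reading), "fx", "fy", "cx", "cy" (pixels), "camera_from_world" (4x4, takes a point from world to camera coordinates). Camera axes: x right, y up, looking along -z (the intrinsics and any distortion apply to the point x, -y, -z); pixel columns grow to the right and rows downward; lengths in m; the calibration is good to about 2 mm. A picture is of the moment at which its call begins.
- bot.hand_in(): hands the job in; it is judged then, once.
Trained networks look in a picture, given as the dict that the camera call returned (one of the last four; its "shot" number tells which), for a name from the list of things; names that differ only in an ending like _2 or _b are one class to them, and where a whole thing is asked for, a point or a joint stands for the part that bears it (a point fixed in the world has none). Each returns a list of dicts, best first, with "confidence" (0 to 1); they miss things now and then, are a little off and sometimes report something else, mostly with a low value. They report only what shows in the picture. A call takes as long as a camera call.
- bot.masks_of(picture, query): "mask" (480x640 bool, what is visible of it).
- bot.landmark_of(picture, query): "xyz" ([x, y, z] in m, in world coordinates, good to about 4 mm: a listed point, or the origin of a listed thing).
The state is a dict: "t": time; "q": joint angles; "joint_vel": joint speeds; "joint_torque": joint torques, N m; "eef_pos": TCP position; "tool_rot": TCP orientation; "contact_force": force on the tool from outside, world axes, zero at the start; "torque": the same for the moment, N m; "gripper_width": opening from 0.0 (shut) to 1.0 (fully open); "grasp_force": force on a finger pad.
Only numpy, scipy, OpenCV 4.12 (cv2) and the standard library are available. Lean on these libraries where they do the work, as an engineer would, in place of code of your own. Each camera call takes 0.05 s, during which the arm holds its last target. There are 200 camera calls.

## Task

On the little round display lamp, turn the focus barrel by its orange-capped tab until that tab stands over the long orange index mark on the housing. Then tighten the knurled brass lock ring clockwise, moving its white-capped tab towards the barrel's tab until the ring is firmly home; hold the barrel's tab with the other finger as you do so, because the ring drags the barrel round with it and the barrel must stay on its mark. Finger-tight only, do not force it, and leave the goods on the table alone.

Things in the scene. Friction and masses are not known exactly. Their poses are not given: they have to be found in the camera images.
- lamp: Fixed dark round display uplighter, upright; origin under its centre, z = turning axis of barrel and ring. Housing 120 mm across to z 44 mm, neck 88 mm to z 58 mm, lens rim on top z 101 mm. The long orange index mark on shoulder, neck and side points to the lamp's own -x from the axis; white ticks every 0.2 rad beside it.
- focus_barrel: Aluminium focus barrel, 60 mm across, lens on top; origin on the lamp's axis, 60 mm up. Turns about z; its tab lies along its own -x: on the mark when its x is parallel to the lamp's x. Starts 0.35 to 0.8 rad counter-clockwise (from above) of the mark, can go 0.8 rad past it. No spring: stays where left; about 4 N at the tab turns it, and the loose ring goes along.
- focus_tab (a point): Centre of the barrel tab's upright round post: orange cap, 12 mm diameter, 52 mm from the lamp's axis, z 73 to 100 mm (this point z 86.5 mm). A 9 mm wide radial arm (z 76 to 82 mm) joins it to the barrel.
- lock_ring: Brass knurled lock ring, 71 mm across, z 61 to 72 mm; origin and axis as the barrel's. Tab along its own -x, at first 0.86 to 1.16 rad counter-clockwise of the barrel tab; turns clockwise to lock. Its thread drags 6 to 9 N at the tab, more than the barrel's 4 N: pushed alone it only carries the barrel round. Over 45 N on it (fingers together) is too much.
- ring_tab (a point): Centre of the ring tab's upright round post: white cap, 12 mm diameter, 52 mm from the axis, z 63 to 100 mm (this point z 86.5 mm); 9 mm wide arm z 63 to 70 mm. The ring bites hard on the housing somewhere between 0.60 and 0.40 rad between the tabs (43 to 32 mm over both posts), different each time; finger-tight is 15 to 25 N on this tab there, and it stays.
- coasters_sun: Loose bystander: mustard round stack of crochet coasters, 132x135x37 mm, left of the lamp; origin under its centre.
- coasters_plum: Loose bystander: plum-purple round stack of crochet coasters, 115x115x28 mm, at the front left edge; origin under its centre.
- case_pink: Loose bystander: pink crochet glasses sleeve, 206x78x23 mm, lying right of the lamp, nearest of four sleeves; origin under its centre.

How it is judged:
By the outcome, as a careful person would: the job done as asked, in the order asked, and still so for the second after the job is handed in, with the robot touching nothing.
It also fails if it takes over 61 s, if anything falls off the work surface, if the arm or the gripper's body presses on something with over 40 N, if the wrist force passes 120 N, or if a joint passes its speed limit or range.

## Working session

There is one attempt and no reset: what is moved stays moved. The work goes in short steps, Python scripts to look and compute and a tool call to move; the robot and the scene stay as the last step left them, time stands still between calls to the robot, and variables do not carry over. Pictures are saved under pics/ and viewed, at most 10 in all, crops included, and the job is handed in when it is done.

Besides the shell and the picture viewer there is one more tool, called after "Call:" as name(argument=value, ...), one argument or row to a line, values as JSON. send_rows: Moves the arm, as the interface text tells. Its arguments: {"type":"object","properties":{"deltas":{"type":"string"},"claw":{"type":"number"},"force":{"type":"number"}},"required":["deltas"]}

```bash
mkdir -p pics; ls
cat > h.py <<'E'
from station import bot
import numpy as np, cv2
def save(p,n,crop=None,s=1):
    i=p["img"][:,:,::-1]
    if crop: a,b,c,d=crop; i=i[b:d,a:c]
    cv2.imwrite("pics/"+n,cv2.resize(i,None,fx=s,fy=s,interpolation=cv2.INTER_CUBIC))
def px(p,w):
    c=p["camera_from_world"]@np.r_[w,1]; return p["cx"]+p["fx"]*c[0]/-c[2], p["cy"]+p["fy"]*-c[1]/-c[2]
def ray(p,u,v,z):
    T=np.linalg.inv(p["camera_from_world"]); d=T[:3,:3]@np.array([(u-p["cx"])/p["fx"],-(v-p["cy"])/p["fy"],-1]); o=T[:3,3]
    return o+d*(z-o[2])/d[2]
E
python3 - <<'E'
from h import *
for n in("top","scene"):
    p=bot.read_camera(n); save(p,n+"0.png")
    print(n,p["camera_from_world"].round(3).tolist(),p["fx"])
    for q in("lamp","focus_barrel","focus_tab","lock_ring","ring_tab","coasters_sun","case_pink"):
        r=bot.landmark_of(p,q); print(q,[(x["xyz"],round(x["confidence"],2),np.round(px(p,x["xyz"]))) for x in r[:2]])
print(bot.get_obs())
E
```

```text
pics
top [[-0.013, -1.0, -0.009, 0.116], [0.985, -0.014, 0.171, -0.495], [-0.171, -0.007, 0.985, -0.919], [0.0, 0.0, 0.0, 1.0]] 550.7561239548261
lamp [([0.5717, 0.1322, 0.0005], 0.81, array([313., 199.]))]
focus_barrel [([0.57, 0.1292, 0.062], 0.78, array([313., 192.]))]
focus_tab [([0.5272, 0.1065, 0.0856], 0.74, array([327., 213.])), ([0.5694, 0.1297, 0.0629], 0.53, array([313., 192.]))]
lock_ring [([0.5721, 0.13, 0.0597], 0.76, array([313., 191.]))]
ring_tab [([0.5711, 0.0793, 0.0863], 0.87, array([342., 187.]))]
coasters_sun [([0.4993, 0.3976, 0.0006], 0.63, array([168., 240.]))]
case_pink [([0.4442, -0.1791, 0.0007], 0.76, array([486., 266.]))]
scene [[-0.574, -0.819, -0.012, 0.353], [0.381, -0.28, 0.881, -0.243], [-0.725, 0.501, 0.473, -0.81], [0.0, 0.0, 0.0, 1.0]] 587.6092975193761
lamp [([0.5682, 0.1281, -0.0015], 0.89, array([279., 268.]))]
focus_barrel [([0.5733, 0.1302, 0.0612], 0.92, array([275., 239.])), ([0.3967, 0.3159, 0.0002], 0.4, array([235., 348.]))]
focus_tab [([0.5302, 0.1058, 0.0815], 0.83, array([298., 235.]))]
lock_ring [([0.5734, 0.135, 0.0605], 0.7, array(
[... 292 characters left out ...]
ray([ 1.145887  ,  0.47701409,  0.02237186,  1.55543394, -0.0115049 ,
        1.10928288, -0.08307666]), 'joint_vel': array([ 0.00042065,  0.00100618,  0.00038771,  0.00032171, -0.00046488,
       -0.001282  ,  0.00099883]), 'joint_torque': array([ 3.05270032e-04, -5.96253526e+01,  1.60635509e+00, -2.81532311e+01,
        1.24506370e-02,  1.56670430e-03, -1.61843172e-05]), 'eef_pos': array([ 0.21031054, -0.64140278,  0.23928355]), 'tool_rot': array([-8.45039971e-06,  9.87478244e-01,  1.57755243e-01,  1.35064417e-05]), 'contact_force': array([ 0.07630647, -0.33836648,  0.23952545]), 'torque': array([0.00242899, 0.0545032 , 0.02705721]), 'grasp_force': 0.0, 'gripper_width': 1.0031018044035769}
```

Run:
```python
import cv2,numpy as np
a=cv2.imread("pics/top0.png")
b=a[120:270,220:420]
cv2.imwrite("pics/topc.png",cv2.resize(b,None,fx=4,fy=4,interpolation=cv2.INTER_CUBIC))
```

```text
(no output)
```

View pics/top0.png

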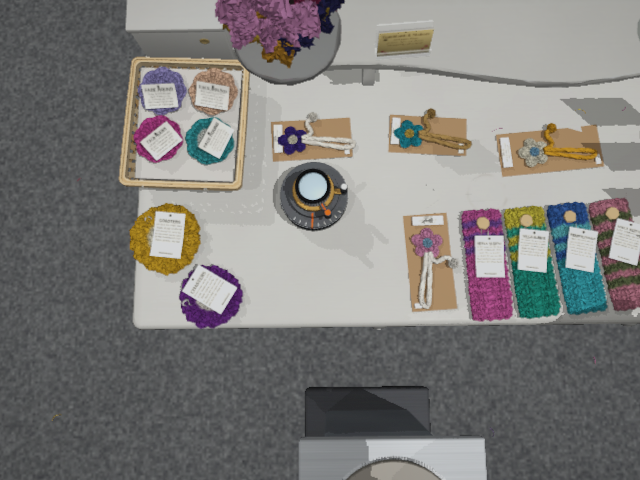

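View pics/topc.png

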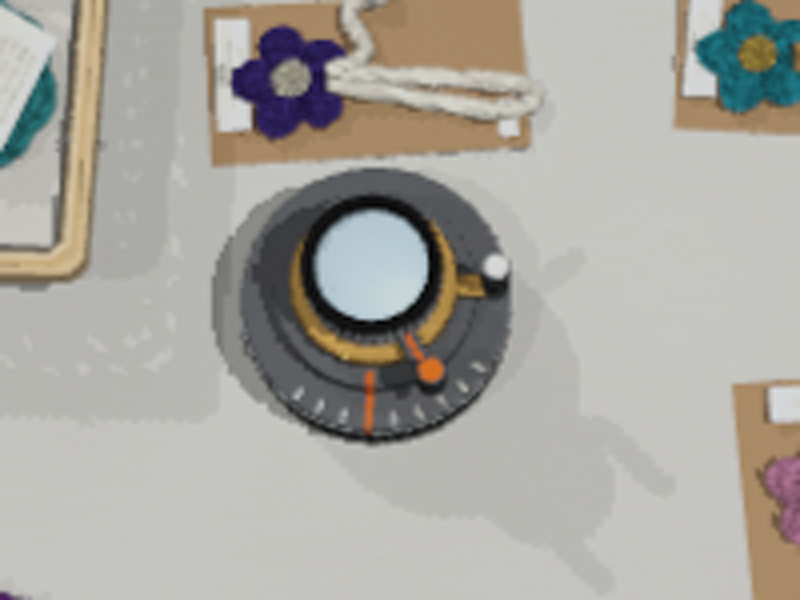

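View pics/scene0.png

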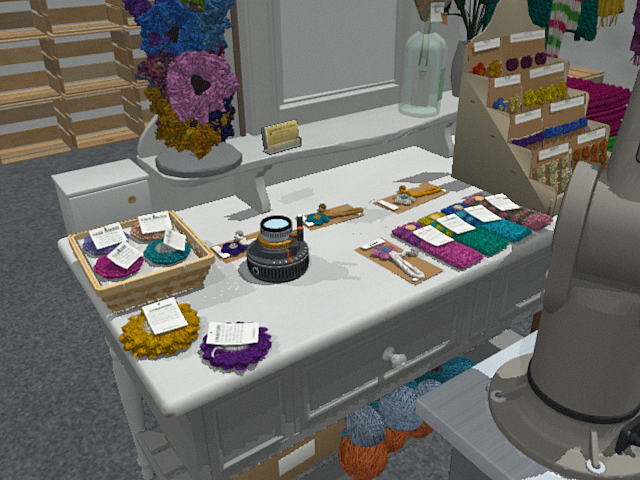

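The round lamp is at about px (313,190) in the top view, with the orange cap at (327.5,213), the white cap at (344,187) and the orange mark running (312.5,213) to (312,228). The networks agree with this. I'll refine the angles next.

```bash
cat >> h.py <<'E'
from scipy.optimize import least_squares
def centroid(p,kind,box,z=0.1):
    h=cv2.cvtColor(p["img"],cv2.COLOR_RGB2HSV).astype(int); H,S,V=h[...,0],h[...,1],h[...,2]
    m=((H<16)&(S>170)&(V>150)) if kind=="o" else ((S<45)&(V>170))
    M=np.zeros_like(m); a,b,c,d=box; M[b:d,a:c]=m[b:d,a:c]
    n,l,st,ce=cv2.connectedComponentsWithStats(M.astype(np.uint8))
    return [(st[i,4],ce[i].round(2),ray(p,*ce[i],z).round(4)) for i in range(1,n) if st[i,4]>3]
E
python3 - <<'E'
from h import *
p=bot.read_camera("top")
for k in "ow":
    for r in centroid(p,k,(275,160,355,235)): print(k,*r)
print("lens",ray(p,313,186.25,.101)); print("mark out",ray(p,312.0,228.5,.044),"44in",ray(p,312.6,213,.044),ray(p,312.6,213,.058))
q=bot.read_camera("scene")
for k in "ow":
    for r in centroid(q,k,(240,205,320,285)): print(k,*r)
# base circle check: lamp mask
m=bot.masks_of(p,"lamp")[0]["mask"]; ys,xs=np.nonzero(m); print(xs.min(),xs.max(),ys.min(),ys.max())
A=np.array([.5715,.1305])
t=np.linspace(0,6.28,90)
P=np.array([px(p,[A[0]+.06*np.cos(a),A[1]+.06*np.sin(a),.044]) for a in t]); print(P.min(0),P.max(0))
save(q,"sc.png",(230,200,330,290),6)
E
```

```text
o 26 [326.88 211.54] [0.5268 0.1059 0.1   ]
o 4 [312.  214.5] [0.5221 0.1306 0.1   ]
o 8 [312.  221.5] [0.5103 0.1307 0.1   ]
w 1870 [322.77 199.35] [0.5476 0.1125 0.1   ]
w 567 [312.7  186.15] [0.5704 0.129  0.1   ]
lens [0.56996875 0.12847478 0.101     ]
mark out [0.50904904 0.13254826 0.044     ] 44in [0.5367379  0.13124957 0.044     ] [0.53371697 0.13083234 0.058     ]
o 10 [299.5 227.2] [0.5246 0.1049 0.1   ]
o 7 [287. 250.] [0.4658 0.1695 0.1   ]
o 10 [290.1 258.8] [0.4373 0.1814 0.1   ]
w 47 [244.06 207.  ] [0.6632 0.1458 0.1   ]
w 951 [278.39 216.36] [0.5866 0.1127 0.1   ]
w 862 [310.13 259.61] [0.4152 0.1557 0.1   ]
w 68 [246.03 240.16] [0.5391 0.2096 0.1   ]
w 28 [242.43 259.21] [0.4836 0.247  0.1   ]
w 58 [245.57 282.28] [0.4172 0.2775 0.1   ]
280 348 162 231
[278.94381182 161.10911053] [346.77110864 227.10122387]
```

View pics/sc.png

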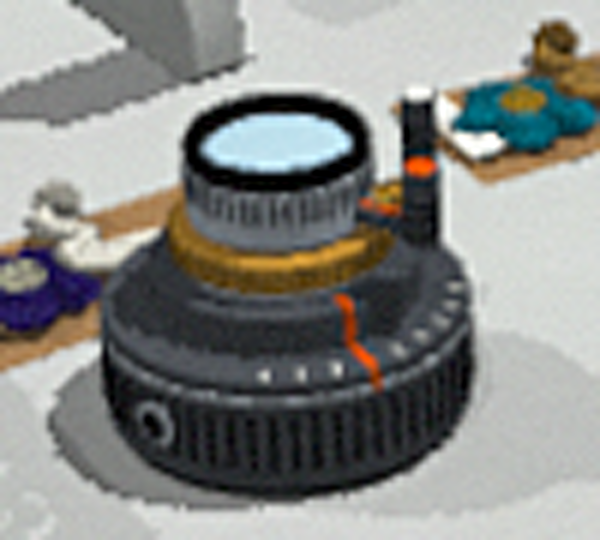

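```bash
cat >> h.py <<'E'
def orow(p,r0,r1,c0,c1):
    i=p["img"].astype(float); w=np.clip(i[...,0]-i[...,2]-40,0,None)*(i[...,0]-1.6*i[...,1]>0)
    out=[]
    for v in range(r0,r1):
        s=w[v,c0:c1]
        if s.sum()>60: out.append((v,(s*np.arange(c0,c1)).sum()/s.sum(),s.sum()))
    return out
def rim(p,c,r=.0265,z=.101):
    pass
E
python3 - <<'E'
from h import *
T=[bot.read_camera("top") for _ in range(3)]
for p in T[:1]:
    for v,u,s in orow(p,205,233,306,319):
        print(v,round(u,2),int(s),ray(p,u,v,.044).round(4),ray(p,u,v,.058).round(4))
    # lens rim dark ring ellipse fit: dark pixels
    g=cv2.cvtColor(p["img"],cv2.COLOR_RGB2GRAY)
    h=cv2.cvtColor(p["img"],cv2.COLOR_RGB2HSV)
    m=((g>140)&(h[...,1]<90)).astype(np.uint8)[160:215,285:340]
    n,l,st,ce=cv2.connectedComponentsWithStats(m); i=l[26,28]; print("lens",st[i],ce[i]+[285,160])
    c=cv2.findContours((l==i).astype(np.uint8),0,1)[0][0]; e=cv2.fitEllipse(c); print(e, ray(p,e[0][0]+285,e[0][1]+160,.1))
# housing outline fit using lamp masks
m=bot.masks_of(T[2],"lamp")[0]["mask"].astype(np.uint8)
for q in("lamp","focus_barrel","lock_ring","focus_tab","ring_tab"):
    print(q,[np.round(bot.landmark_of(p,q)[0]["xyz"],4) for p in T[1:]])
E
```

```text
213 312.0 100 [0.5368 0.1323 0.044 ] [0.5337 0.1319 0.058 ]
214 311.69 176 [0.535  0.1329 0.044 ] [0.532  0.1324 0.058 ]
215 311.7 166 [0.5332 0.1329 0.044 ] [0.5302 0.1324 0.058 ]
216 311.75 121 [0.5314 0.1328 0.044 ] [0.5284 0.1323 0.058 ]
217 311.98 133 [0.5296 0.1324 0.044 ] [0.5267 0.132  0.058 ]
218 312.06 135 [0.5278 0.1323 0.044 ] [0.5249 0.1318 0.058 ]
219 312.0 121 [0.526  0.1324 0.044 ] [0.5231 0.132  0.058 ]
220 311.79 155 [0.5242 0.1328 0.044 ] [0.5214 0.1323 0.058 ]
221 311.68 174 [0.5224 0.133  0.044 ] [0.5196 0.1326 0.058 ]
222 311.67 163 [0.5206 0.133  0.044 ] [0.5179 0.1326 0.058 ]
223 312.0 108 [0.5188 0.1325 0.044 ] [0.5161 0.132  0.058 ]
224 312.0 106 [0.5171 0.1325 0.044 ] [0.5143 0.132  0.058 ]
225 312.0 101 [0.5153 0.1325 0.044 ] [0.5126 0.1321 0.058 ]
226 311.54 136 [0.5135 0.1333 0.044 ] [0.5108 0.1329 0.058 ]
lens [ 14  13  28  27 582] [312.59278351 186.06013746]
((27.601638793945312, 26.06226348876953), (25.97545051574707, 26.767412185668945), 84.41828918457031) [0.57056863 0.12916486 0.1       ]
lamp [array([0.5758, 0.1329, 0.0012]), array([ 0.5734,  0.1335, -0.001 ])]
focus_barrel [array([ 0.4412, -0.1807,  0.0022]), array([0.5698, 0.1283, 0.0603])]
lock_ring [array([0.5706, 0.1297, 0.0612]), array([0.5689, 0.1331, 0.057 ])]
focus_tab [array([0.5263, 0.1073, 0.0854]), array([0.5268, 0.1032, 0.0859])]
ring_tab [array([0.5716, 0.0767, 0.0868]), array([0.5695, 0.0773, 0.0886])]
```

Call:
send_rows(
  deltas="0.032 -0.036 0 0; 0.064 -0.073 0 0; 0.096 -0.11 0 0; 0.128 -0.147 0 0; 0.16 -0.183 0 0",
  claw=0.4,
  force=20,
)

```text
t: 2.15
eef_pos: [0.3058, -0.4158, 0.2395]
tool_rot: [0.0, 0.987, 0.158, 0.0]
contact_force: [0.5, -0.3, -0.4]
gripper_width: 0.402
grasp_force: 0.0
```

Call:
send_rows(
  deltas="0.032 -0.036 0 0; 0.064 -0.073 0 0; 0.096 -0.11 0 0; 0.128 -0.147 0 0; 0.16 -0.183 0 0",
)

```text
t: 2.65
eef_pos: [0.4008, -0.1921, 0.2397]
tool_rot: [0.0, 0.987, 0.158, 0.0]
contact_force: [0.4, -0.8, -0.7]
gripper_width: 0.4
grasp_force: 0.0
```

Call:
send_rows(
  deltas="0.032 -0.036 0 0; 0.064 -0.073 0 0; 0.096 -0.11 0 0; 0.128 -0.147 0 0; 0.16 -0.183 0 0",
)

```text
t: 3.15
eef_pos: [0.496, 0.0317, 0.2397]
tool_rot: [0.0, 0.988, 0.158, 0.0]
contact_force: [0.7, -0.9, 0.1]
gripper_width: 0.401
grasp_force: 0.0
```

Call:
send_rows(
  deltas="0.026 -0.031 0 -5; 0.053 -0.0616 0.02 -9.9; 0.053 -0.0616 0.05 -9.9; 0.053 -0.0616 0.08 -9.9; 0.053 -0.0616 0.08 -9.9",
)

```text
t: 3.65
eef_pos: [0.5239, 0.1042, 0.1558]
tool_rot: [-0.0, 0.97, 0.243, -0.004]
contact_force: [-1.4, -1.0, -0.4]
gripper_width: 0.4
grasp_force: 0.0
```

Run:
```python
from h import *
o=bot.get_obs(); print(o["eef_pos"],o["tool_rot"])
q=bot.read_camera("scene"); p=bot.read_camera("top")
i=np.hstack([cv2.resize(x["img"][b:b+100,a:a+100],(400,400),interpolation=2)[:,:,::-1] for x,a,b in((q,230,185),(p,265,150))])
cv2.imwrite("pics/a.png",i)
print("tab px",px(q,[.526,.105,.1]),px(p,[.526,.105,.1]), "tcp",px(q,o["eef_pos"]))
```

```text
[0.52394367 0.10415109 0.15580877] [-1.21302164e-04  9.70100589e-01  2.42675807e-01 -3.64476108e-03]
tab px (np.float64(299.0353158184864), np.float64(226.9308815394961)) (np.float64(327.4538845941764), np.float64(211.98731648441873)) tcp (np.float64(299.2120783158928), np.float64(199.84672093097416))
```

View pics/a.png

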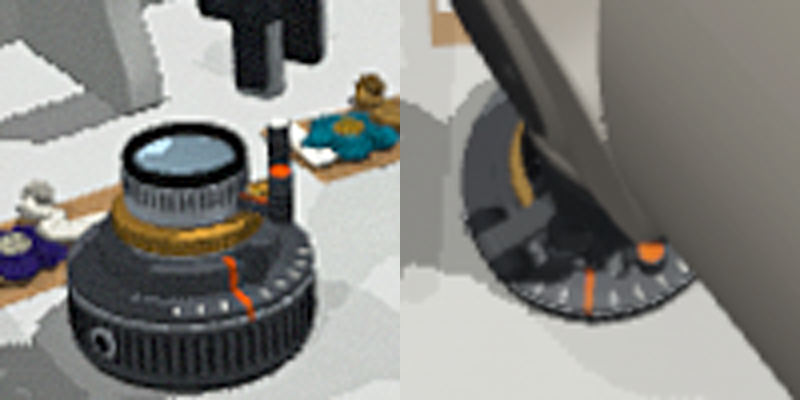

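The fingers straddle the orange cap at scene crop (280,170), high above it. In the top view the cap and mark stay visible at (650,250) and (590,290). I'll descend now.

Call:
send_rows(
  deltas="0.001 0 0.015 0; 0.001 0 0.03 0; 0.001 0 0.045 0; 0.001 0 0.06 0; 0.001 0 0.06 0",
)

```text
t: 4.25
eef_pos: [0.5258, 0.1047, 0.0968]
tool_rot: [-0.0, 0.97, 0.242, -0.002]
contact_force: [-0.7, 0.1, 0.5]
gripper_width: 0.398
grasp_force: 0.0
```

Call:
send_rows(
  deltas="0 0 0.007 0; 0 0 0.014 0; 0 0 0.014 0",
)

```text
t: 4.55
eef_pos: [0.5271, 0.1052, 0.0846]
tool_rot: [0.0, 0.97, 0.242, -0.001]
contact_force: [0.1, 0.5, -1.0]
gripper_width: 0.399
grasp_force: 0.0
```

Call:
send_rows(
  deltas="0 0 0 0; 0 0 0 0; 0 0 0 0; 0 0 0 0",
  claw=0.0,
  force=20,
)

```text
t: 4.95
eef_pos: [0.5277, 0.1053, 0.0856]
tool_rot: [0.0, 0.97, 0.242, 0.0]
contact_force: [-0.1, -0.6, 0.5]
gripper_width: 0.128
grasp_force: 20.4
```

Run:
```python
from h import *
p=bot.read_camera("top")
for r in centroid(p,"o",(275,160,355,235)): print(*r)
o=bot.get_obs();print(o["eef_pos"],o["tool_rot"],o["contact_force"],o["gripper_width"],o["grasp_force"])
```

```text
[0.52770775 0.10531685 0.08561608] [5.43760270e-05 9.70195831e-01 2.42321960e-01 3.36483596e-04] [ 0.18837271 -0.17844287  1.42224079] 0.12730254527860557 20.476077497005463
```

Call:
send_rows(
  deltas="0.0002 -0.0054 0 6.25; 0.001 -0.0107 0 12.5; 0.0024 -0.0159 0 18.7; 0.0043 -0.021 0 25; 0.0067 -0.0258 0 31.2",
)

```text
t: 5.5
eef_pos: [0.5219, 0.1308, 0.0856]
tool_rot: [0.0, 1.0, -0.03, 0.001]
contact_force: [2.4, -1.4, 0.2]
gripper_width: 0.129
grasp_force: 20.5
```

Call:
send_rows(
  deltas="0 0 0 0; 0 0 0 0; 0 0 0 0",
)

```text
t: 5.8
eef_pos: [0.5219, 0.132, 0.0856]
tool_rot: [-0.001, 1.0, -0.026, 0.001]
contact_force: [2.3, 4.2, -0.7]
gripper_width: 0.131
grasp_force: 20.4
```

Run:
```python
from h import *
q=bot.read_camera("scene"); p=bot.read_camera("top")
i=np.hstack([cv2.resize(x["img"][b:b+100,a:a+100],(400,400),interpolation=2)[:,:,::-1] for x,a,b in((q,230,185),(p,265,150))])
cv2.imwrite("pics/b.png",i)
o=bot.get_obs();print(o["eef_pos"],o["tool_rot"],o["contact_force"],o["gripper_width"],o["grasp_force"])
```

```text
[0.5219424  0.13197272 0.08564513] [-7.63830503e-04  9.99641030e-01 -2.67704243e-02  7.56902822e-04] [2.86060751 3.73875593 0.32912197] 0.12457676431807144 20.450372099876404
```

View pics/b.png

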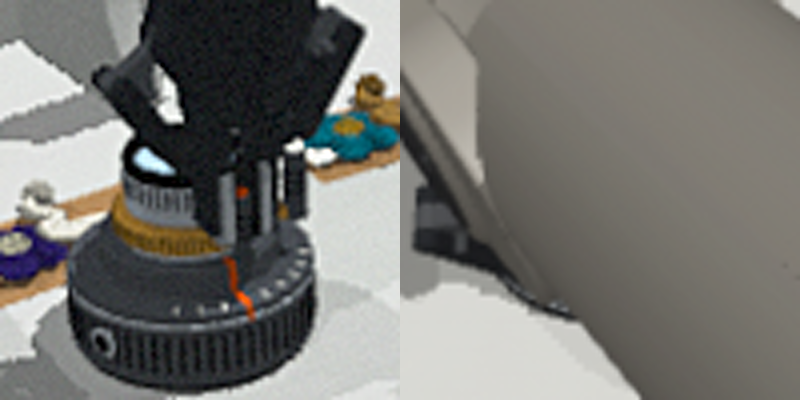

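Call:
send_rows(
  deltas="0 0 0 0; 0 0 0 0; 0 0 -0.01 0; 0 0 -0.04 0; 0 0 -0.08 0",
  claw=0.4,
)

```text
t: 6.4
eef_pos: [0.5195, 0.1304, 0.1651]
tool_rot: [0.001, 1.0, -0.027, -0.002]
contact_force: [1.0, 0.4, -0.3]
gripper_width: 0.4
grasp_force: 0.0
```

Call:
send_rows(
  deltas="0 0.045 0 0; 0 0.09 0 0; 0 0.135 0 0; 0 0.18 0 0; 0 0.2 0 0",
  claw=1,
)

```text
t: 6.9
eef_pos: [0.5089, -0.0737, 0.1658]
tool_rot: [0.001, 1.0, -0.03, -0.0]
contact_force: [0.4, -0.2, 0.1]
gripper_width: 1.001
grasp_force: 0.0
```

Run:
```python
from h import *
q=bot.read_camera("scene"); p=bot.read_camera("top")
i=np.hstack([cv2.resize(x["img"][b:b+100,a:a+100],(400,400),interpolation=2)[:,:,::-1] for x,a,b in((q,230,185),(p,265,150))])
cv2.imwrite("pics/c.png",i)
for r in centroid(p,"o",(275,160,355,235)): print(*r)
for x in("focus_tab","ring_tab"): print(x,[r[0]["xyz"] for r in (bot.landmark_of(p,x),bot.landmark_of(q,x)) if r])
for v,u,s in orow(p,195,230,303,325): print(v,round(u,2),int(s),end="; ")
o=bot.get_obs();print(o["eef_pos"],o["tool_rot"],o["contact_force"],o["gripper_width"])
```

```text
22 [310.91 215.91] [0.5198 0.1324 0.1   ]
focus_tab [[0.5247, 0.134, 0.0848], [0.5256, 0.1326, 0.0815]]
ring_tab [[0.5456, 0.0868, 0.0863], [0.5419, 0.0828, 0.0844]]
206 311.72 78; 207 311.69 102; 208 311.68 103; 209 311.69 102; 210 311.63 106; 211 311.51 115; 212 311.49 105; 213 310.72 196; 214 310.83 476; 215 310.68 622; 216 310.62 634; 217 310.73 578; 218 310.78 352; 223 311.68 136; 224 311.69 131; 225 311.66 131; 226 311.55 110; [ 0.51031814 -0.06691128  0.16560202] [-3.14180141e-04  9.99651800e-01 -2.63851093e-02  8.03125081e-05] [ 0.40650637 -0.00318448 -0.5348732 ] 0.9983040535240891
```

View pics/c.png

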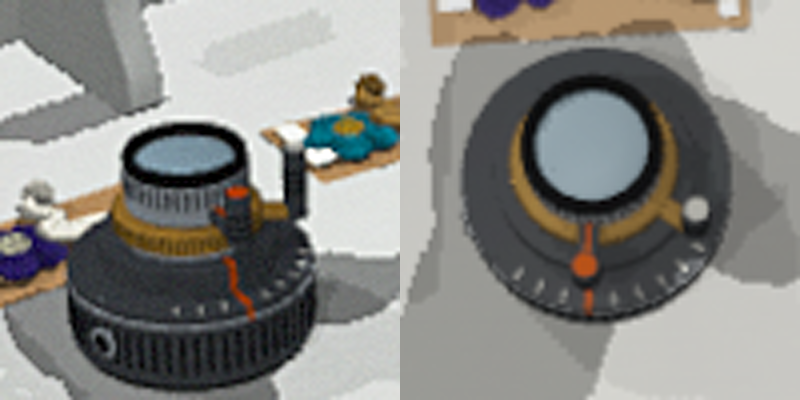

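The orange cap at crop (585,265) sits over the mark at (588,300), about 0.01 rad off. The ring tab followed to crop (696,210). Next I'll straddle both posts.

Call:
send_rows(
  deltas="0.003 -0.045 0 -7.6; 0.006 -0.09 0 -15.3; 0.009 -0.135 0 -23; 0.0119 -0.1764 0 -30.6; 0.0119 -0.1764 0 -30.6",
)

```text
t: 7.7
eef_pos: [0.5313, 0.1164, 0.166]
tool_rot: [-0.002, 0.97, 0.245, 0.001]
contact_force: [-0.7, -0.9, -0.7]
gripper_width: 0.999
grasp_force: 0.0
```

Call:
send_rows(
  deltas="0 0 0 0; 0 0 0.005 0",
)

```text
t: 7.9
eef_pos: [0.5319, 0.1068, 0.1605]
tool_rot: [0.0, 0.972, 0.237, 0.0]
contact_force: [1.0, 0.7, -0.4]
gripper_width: 1.004
grasp_force: 0.0
```

Run:
```python
from h import *
o=bot.get_obs();print(o["eef_pos"],o["tool_rot"],o["contact_force"])
A=np.array([.571,.1293]); d=o["eef_pos"][:2]-A; w,x,y,z=o["tool_rot"]; ps=2*np.arctan2(y,x)
print("rel r,phi",np.hypot(*d),np.arctan2(-d[1],-d[0]),"yaw",ps)
def tool(P): e=P-o["eef_pos"][:2]; return e@[np.cos(ps),np.sin(ps)],e@[np.sin(ps),-np.cos(ps)]
for f in(-.057,1.02): print(tool(A-.052*np.array([np.cos(f),np.sin(f)])))
```

```text
[0.53193568 0.10676908 0.16050738] [3.06808292e-04 9.71521026e-01 2.36953012e-01 2.69705833e-04] [ 1.0264368   0.68868877 -0.38666371]
rel r,phi 0.04509616041734261 0.5231595059966606 yaw 0.47845671893417113
(np.float64(0.00032925356226490635), np.float64(-0.02854741484191478))
(np.float64(0.0004915706042010505), np.float64(0.024788618643611586))
```

Call:
send_rows(
  deltas="0 -0.002 0.015 0; 0 -0.002 0.03 0; 0 -0.002 0.045 0; 0 -0.002 0.06 0; 0 -0.002 0.06 0",
)

```text
t: 8.4
eef_pos: [0.5293, 0.1079, 0.0977]
tool_rot: [0.0, 0.971, 0.237, -0.002]
contact_force: [-0.7, 0.2, 0.7]
gripper_width: 1.001
grasp_force: 0.0
```

Call:
send_rows(
  deltas="0 0 0.008 0; 0 0 0.016 0; 0 0 0.022 0; 0 0 0.022 0",
)

```text
t: 8.8
eef_pos: [0.5304, 0.1086, 0.0775]
tool_rot: [0.0, 0.971, 0.237, -0.001]
contact_force: [-0.4, 0.0, 0.4]
gripper_width: 1.003
grasp_force: 0.0
```

```bash
cat > st.py <<'E'
from h import *
import sys
o=bot.get_obs()
A=np.array([.571,.1293]); w,x,y,z=o["tool_rot"]; ps=2*np.arctan2(y,x)
X=np.array([np.cos(ps),np.sin(ps)]);Y=np.array([np.sin(ps),-np.cos(ps)]);E=o["eef_pos"]
f=o["contact_force"][:2]
print("t",o["t"],"eef",E.round(4),"yaw",ps.round(4),"Fx,Fy tool",(f@X).round(1),(f@Y).round(1),"w",o["gripper_width"],"g",o["grasp_force"])
B=-.057
for g,extra in[tuple(map(float,a.split(","))) for a in sys.argv[1:]]:
    m=B+g/2; M=A-.052*np.cos(g/2)*np.array([np.cos(m),np.sin(m)]); e=M-E[:2]
    print(g,"row",(e@X).round(4),(e@Y).round(4),"spin",np.degrees(ps-m).round(2),"claw",((.104*np.sin(g/2)+.012+extra)/.085).round(3))
E
python3 st.py 1.08,.0 1.0,0 .9,0 .8,0 .7,0
```

```text
t 8.8 eef [0.5304 0.1086 0.0775] yaw 0.4791 Fx,Fy tool -0.4 -0.2 w 1.0034610091894627 g 0.0
1.08 row 0.0009 0.0005 spin -0.22 claw 0.77
1.0 row -0.0001 -0.0013 spin 2.07 claw 0.728
0.9 row -0.0011 -0.0037 spin 4.93 claw 0.673
0.8 row -0.0019 -0.0062 spin 7.8 claw 0.618
0.7 row -0.0025 -0.0087 spin 10.66 claw 0.561
```

Call:
send_rows(
  deltas="0.001 0.0005 0 0; 0.001 0.0005 0 0; 0.001 0.0005 0 0; 0.001 0.0005 0 0",
  claw=0.77,
  force=20,
)

```text
t: 9.2
eef_pos: [0.5322, 0.1088, 0.0786]
tool_rot: [0.0, 0.971, 0.237, 0.0]
contact_force: [-0.2, -0.5, 0.4]
gripper_width: 0.774
grasp_force: 0.0
```

Call:
send_rows(
  deltas="0 -0.0004 0 0.6; 0 -0.0004 0 0.6; 0 -0.0004 0 0.6",
  claw=0.75,
)

```text
t: 9.5
eef_pos: [0.532, 0.1091, 0.0784]
tool_rot: [0.0, 0.973, 0.232, 0.0]
contact_force: [1.0, -0.4, 1.3]
gripper_width: 0.751
grasp_force: 0.3
```

```bash
python3 st.py 1.08,.0 1.0,0 .9,0 .8,0 .7,0
```

```text
t 9.5 eef [0.532  0.1091 0.0784] yaw 0.4685 Fx,Fy tool 0.7 0.8 w 0.7513515292472341 g 0.2972762379795313
1.08 row -0.0006 0.0002 spin -0.83 claw 0.77
1.0 row -0.0017 -0.0016 spin 1.46 claw 0.728
0.9 row -0.0027 -0.004 spin 4.33 claw 0.673
0.8 row -0.0036 -0.0064 spin 7.19 claw 0.618
0.7 row -0.0041 -0.009 spin 10.06 claw 0.561
```

Call:
send_rows(
  deltas="-0.001 -0.0008 0 0.8; -0.0017 -0.0016 0 1.5; -0.0017 -0.0016 0 1.5; -0.0017 -0.0016 0 1.5",
  claw=0.715,
)

```text
t: 9.9
eef_pos: [0.5307, 0.1098, 0.0788]
tool_rot: [0.0, 0.976, 0.219, 0.001]
contact_force: [3.6, -2.3, 2.3]
gripper_width: 0.713
grasp_force: 4.1
```

```bash
python3 st.py  1.0,0 .95,0 .9,0 .8,0 .7,0
```

```text
t 9.9 eef [0.5307 0.1098 0.0788] yaw 0.4421 Fx,Fy tool 2.2 3.6 w 0.7125910070581266 g 4.121808484196663
1.0 row -0.0009 -0.0004 spin -0.05 claw 0.728
0.95 row -0.0015 -0.0015 spin 1.38 claw 0.701
0.9 row -0.002 -0.0027 spin 2.81 claw 0.673
0.8 row -0.0029 -0.0051 spin 5.68 claw 0.618
0.7 row -0.0036 -0.0077 spin 8.54 claw 0.561
```

Call:
send_rows(
  deltas="0 0.0005 0 0; 0 0.001 0 0; 0 0.001 0 0",
)

```text
t: 10.2
eef_pos: [0.5307, 0.1097, 0.0787]
tool_rot: [-0.0, 0.976, 0.22, 0.001]
contact_force: [4.6, 1.7, 5.7]
gripper_width: 0.714
grasp_force: 4.9
```

```bash
python3 st.py
```

```text
t 10.2 eef [0.5307 0.1097 0.0787] yaw 0.4428 Fx,Fy tool 4.9 0.5 w 0.714089107691947 g 4.87097829580307
```

Call:
send_rows(
  deltas="0 0.0005 0 0; 0 0.001 0 0; 0 0.001 0 0",
)

```text
t: 10.5
eef_pos: [0.5307, 0.1096, 0.0787]
tool_rot: [-0.001, 0.976, 0.22, 0.001]
contact_force: [3.7, 4.4, 4.8]
gripper_width: 0.715
grasp_force: 5.6
```

```bash
python3 - <<'E'
from h import *
q=bot.read_camera("scene"); p=bot.read_camera("top")
i=np.hstack([cv2.resize(x["img"][b:b+100,a:a+100],(400,400),interpolation=2)[:,:,::-1] for x,a,b in((q,230,185),(p,265,150))])
cv2.imwrite("pics/d.png",i)
for r in centroid(p,"o",(275,160,355,235)): print(*r)
E
python3 st.py  1.0,0 .95,0 .9,0 .8,0 .7,0
```

```text
5 [311.6 224.2] [0.5058 0.1314 0.1   ]
t 10.6 eef [0.5307 0.1096 0.0787] yaw 0.4436 Fx,Fy tool 4.9 -2.3 w 0.7128227977769619 g 5.563931465148926
1.0 row -0.0008 -0.0005 spin 0.04 claw 0.728
0.95 row -0.0014 -0.0017 spin 1.47 claw 0.701
0.9 row -0.0019 -0.0029 spin 2.9 claw 0.673
0.8 row -0.0028 -0.0053 spin 5.76 claw 0.618
0.7 row -0.0034 -0.0078 spin 8.63 claw 0.561
```

View pics/d.png

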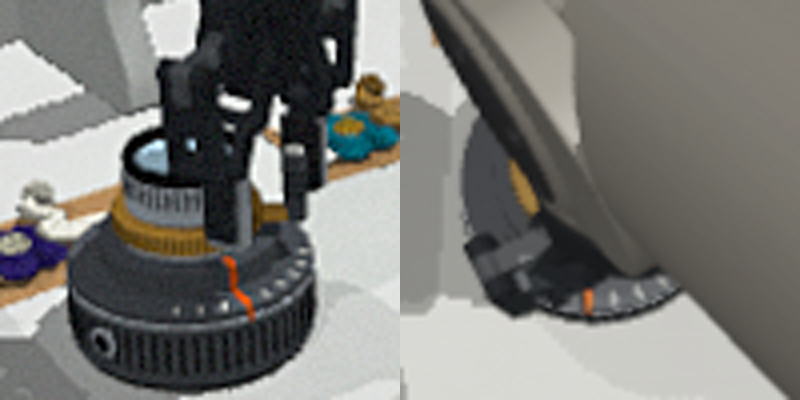

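Both fingers are now on their posts and the net force is small. The barrel finger is holding at the mark. I'll close in small steps, shifting the tool so the barrel finger stays put.

Call:
send_rows(
  deltas="-0.0005 -0.0018 0 1.4; -0.0005 -0.0018 0 1.4; -0.0005 -0.0018 0 1.4",
  claw=0.685,
)

```text
t: 10.9
eef_pos: [0.5291, 0.1098, 0.0784]
tool_rot: [-0.0, 0.978, 0.208, -0.0]
contact_force: [2.6, 2.2, 5.2]
gripper_width: 0.683
grasp_force: 4.7
```

```bash
cat >> st.py <<'E'
h=(o["gripper_width"]*.085+.0012)/2-.006
for s,n in((-1,"barrel"),(1,"ring")):
    P=E[:2]+s*h*Y-A; yy=P@Y; xx=-np.sqrt(.052**2-yy**2); 
    print(n,"phi",round(ps+np.arctan2(yy,-xx),4),end=" ")
print("Fz",o["contact_force"][2].round(1))
E
python3 st.py
```

```text
t 10.9 eef [0.5291 0.1098 0.0784] yaw 0.4188 Fx,Fy tool 3.2 -0.9 w 0.6828322784494004 g 4.665196090936661
barrel phi -0.0349 ring phi 0.9083 Fz 5.2
```

Call:
send_rows(
  deltas="-0.0003 -0.0022 0 1.4; -0.0003 -0.0022 0 1.4; -0.0003 -0.0022 0 1.4",
  claw=0.658,
)

```text
t: 11.2
eef_pos: [0.5278, 0.1106, 0.0782]
tool_rot: [0.0, 0.981, 0.196, -0.0]
contact_force: [2.1, 0.5, 5.7]
gripper_width: 0.663
grasp_force: 4.3
```

```bash
python3 st.py
```

```text
t 11.2 eef [0.5278 0.1106 0.0782] yaw 0.3936 Fx,Fy tool 2.1 0.3 w 0.6628671265517847 g 4.341079965233803
barrel phi -0.0456 ring phi 0.861 Fz 5.7
```

Call:
send_rows(
  deltas="-0.0003 -0.0014 0 1.4; -0.0003 -0.0014 0 1.4; -0.0003 -0.0014 0 1.4",
  claw=0.63,
)

```text
t: 11.5
eef_pos: [0.5267, 0.1115, 0.0782]
tool_rot: [0.001, 0.983, 0.183, -0.001]
contact_force: [2.6, -1.5, 6.4]
gripper_width: 0.632
grasp_force: 4.6
```

```bash
python3 st.py
```

```text
t 11.5 eef [0.5267 0.1115 0.0782] yaw 0.369 Fx,Fy tool 1.9 2.4 w 0.6323329190043642 g 4.6143838763237
barrel phi -0.0439 ring phi 0.8076 Fz 6.4
```

Call:
send_rows(
  deltas="-0.0003 -0.0014 -0.001 1.4; -0.0003 -0.0014 -0.001 1.4; -0.0003 -0.0014 -0.001 1.4",
  claw=0.603,
)

```text
t: 11.8
eef_pos: [0.5256, 0.1125, 0.0788]
tool_rot: [0.001, 0.985, 0.171, -0.001]
contact_force: [1.9, -2.9, 3.9]
gripper_width: 0.6
grasp_force: 4.2
```

Call:
send_rows(
  deltas="-0.0003 -0.0014 -0.001 1.4; -0.0003 -0.0014 -0.001 1.4; -0.0003 -0.0014 -0.001 1.4",
  claw=0.575,
)

```text
t: 12.1
eef_pos: [0.5246, 0.1138, 0.0796]
tool_rot: [0.001, 0.987, 0.159, -0.001]
contact_force: [0.0, -3.3, 1.6]
gripper_width: 0.572
grasp_force: 4.3
```

```bash
python3 st.py
```

```text
t 12.1 eef [0.5246 0.1138 0.0796] yaw 0.3202 Fx,Fy tool -1.0 3.1 w 0.5720132680503651 g 4.272306896746159
barrel phi -0.0505 ring phi 0.6939 Fz 1.6
```

Call:
send_rows(
  deltas="-0.0003 -0.0009 -0.0005 1.4; -0.0003 -0.0009 -0.0005 1.4; -0.0003 -0.0009 -0.0005 1.4",
  claw=0.547,
)

```text
t: 12.4
eef_pos: [0.5238, 0.115, 0.0802]
tool_rot: [0.0, 0.989, 0.147, -0.001]
contact_force: [-2.4, -4.9, -0.1]
gripper_width: 0.544
grasp_force: 5.3
```

Call:
send_rows(
  deltas="-0.0002 -0.0011 -0.0005 1.4; -0.0002 -0.0011 -0.0005 1.4; -0.0002 -0.0011 -0.0005 1.4",
  claw=0.52,
)

```text
t: 12.7
eef_pos: [0.523, 0.1162, 0.0806]
tool_rot: [0.0, 0.991, 0.135, -0.002]
contact_force: [-3.6, -4.5, -0.0]
gripper_width: 0.521
grasp_force: 5.5
```

```bash
python3 st.py
```

```text
t 12.7 eef [0.523  0.1162 0.0806] yaw 0.2717 Fx,Fy tool -4.7 3.3 w 0.5209319804961128 g 5.546987950801849
barrel phi -0.0606 ring phi 0.5949 Fz -0.0
```

Call:
send_rows(
  deltas="-0.001 -0.0005 0 1.4; -0.001 -0.0005 0 1.4; -0.001 -0.0005 0 1.4",
  claw=0.493,
)

```text
t: 13.0
eef_pos: [0.5225, 0.1171, 0.0809]
tool_rot: [-0.0, 0.992, 0.124, -0.001]
contact_force: [-4.2, -2.5, -0.2]
gripper_width: 0.491
grasp_force: 5.2
```

```bash
python3 st.py
```

```text
t 13.0 eef [0.5225 0.1171 0.0809] yaw 0.248 Fx,Fy tool -4.7 1.4 w 0.4911087168086259 g 5.22177055478096
barrel phi -0.0552 ring phi 0.549 Fz -0.2
```

Call:
send_rows(
  deltas="-0.0008 -0.001 0 1.1; -0.0008 -0.001 0 1.1; -0.0008 -0.001 0 1.1",
  claw=0.47,
)

```text
t: 13.3
eef_pos: [0.522, 0.1178, 0.0811]
tool_rot: [-0.0, 0.993, 0.114, -0.001]
contact_force: [-4.8, -1.9, 0.3]
gripper_width: 0.467
grasp_force: 5.4
```

```bash
python3 st.py
```

```text
t 13.3 eef [0.522  0.1178 0.0811] yaw 0.2285 Fx,Fy tool -5.1 0.7 w 0.4665539480222299 g 5.430110469460487
barrel phi -0.0508 ring phi 0.5116 Fz 0.3
```

Call:
send_rows(
  deltas="-0.0006 -0.001 0 1.1; -0.0006 -0.001 0 1.1; -0.0006 -0.001 0 1.1",
  claw=0.448,
)

```text
t: 13.6
eef_pos: [0.5215, 0.1185, 0.0813]
tool_rot: [0.0, 0.995, 0.104, -0.0]
contact_force: [-4.4, -2.3, 1.2]
gripper_width: 0.453
grasp_force: 5.4
```

```bash
python3 st.py
```

```text
t 13.6 eef [0.5215 0.1185 0.0813] yaw 0.2091 Fx,Fy tool -4.8 1.4 w 0.453316652768443 g 5.4403699189424515
barrel phi -0.0547 ring phi 0.4851 Fz 1.2
```

Call:
send_rows(
  deltas="-0.0006 -0.0008 0 1.1; -0.0006 -0.0008 0 1.1; -0.0006 -0.0008 0 1.1",
  claw=0.427,
)

```text
t: 13.9
eef_pos: [0.5211, 0.1192, 0.0814]
tool_rot: [-0.0, 0.995, 0.095, 0.0]
contact_force: [-4.5, -2.5, 1.5]
gripper_width: 0.427
grasp_force: 6.1
```

```bash
python3 st.py
```

```text
t 13.9 eef [0.5211 0.1192 0.0814] yaw 0.19 Fx,Fy tool -4.9 1.6 w 0.42655426149063536 g 6.128369048237801
barrel phi -0.0474 ring phi 0.4473 Fz 1.5
```

Call:
send_rows(
  deltas="-0.0006 -0.0008 0 1.1; -0.0006 -0.0008 0 1.1; -0.0006 -0.0008 0 1.1",
  claw=0.405,
)

```text
t: 14.2
eef_pos: [0.5207, 0.1202, 0.0816]
tool_rot: [-0.0, 0.996, 0.085, 0.001]
contact_force: [-3.1, -0.6, 2.6]
gripper_width: 0.407
grasp_force: 19.5
```

```bash
python3 st.py
```

```text
t 14.2 eef [0.5207 0.1202 0.0816] yaw 0.1708 Fx,Fy tool -3.1 0.1 w 0.4073405440581067 g 19.490149319171906
barrel phi -0.0518 ring phi 0.4105 Fz 2.6
```

The ring bit: force rose to 19.5 N at about 0.46 rad between the tabs. I'll confirm it's firm under the 20 N cap, then release.

Call:
send_rows(
  deltas="0 0 0 0; 0 0 0 0; 0 0 0 0; 0 0 0 0",
  claw=0.395,
  force=20,
)

```text
t: 14.6
eef_pos: [0.5207, 0.1202, 0.0816]
tool_rot: [-0.0, 0.996, 0.085, 0.001]
contact_force: [-2.7, -1.5, 4.4]
gripper_width: 0.41
grasp_force: 19.8
```

```bash
python3 st.py
```

```text
t 14.6 eef [0.5207 0.1202 0.0816] yaw 0.1703 Fx,Fy tool -3.0 1.0 w 0.41023672455662463 g 19.838169515132904
barrel phi -0.0538 ring phi 0.4133 Fz 4.4
```

Firm: the width is unchanged at 19.8 N. Now open, lift and move aside.

Call:
send_rows(
  deltas="0 0 0 0; 0 0 0 0; 0 0 0 0; 0 0 -0.01 0; 0 0 -0.03 0",
  claw=0.6,
)

```text
t: 15.1
eef_pos: [0.5192, 0.1196, 0.1109]
tool_rot: [0.0, 0.996, 0.085, -0.001]
contact_force: [0.3, 0.1, 0.3]
gripper_width: 0.601
grasp_force: 0.0
```

Call:
send_rows(
  deltas="0 0 -0.04 0; 0 0 -0.08 0; 0 0.045 -0.08 0; 0 0.09 -0.08 0; 0 0.135 -0.08 0",
)

```text
t: 15.6
eef_pos: [0.5436, -0.0145, 0.1928]
tool_rot: [0.0, 0.996, 0.086, 0.001]
contact_force: [1.2, -0.0, -0.2]
gripper_width: 0.6
grasp_force: 0.0
```

Call:
send_rows(
  deltas="0 0.045 0 0; 0 0.08 0 0; 0 0.08 0 0; 0 0.08 0 0",
)

```text
t: 16.0
eef_pos: [0.5567, -0.0928, 0.1918]
tool_rot: [-0.0, 0.996, 0.084, 0.0]
contact_force: [0.2, -0.0, 0.5]
gripper_width: 0.598
grasp_force: 0.0
```

Run:
```python
from h import *
q=bot.read_camera("scene"); p=bot.read_camera("top")
i=np.hstack([cv2.resize(x["img"][b:b+100,a:a+100],(400,400),interpolation=2)[:,:,::-1] for x,a,b in((q,230,185),(p,265,150))])
cv2.imwrite("pics/e.png",i)
for r in centroid(p,"o",(275,160,355,235)): print(*r)
for x in("focus_tab","ring_tab"): print(x,[r[0]["xyz"] for r in (bot.landmark_of(p,x),bot.landmark_of(q,x)) if r])
for v,u,s in orow(p,203,230,303,325): print(v,round(u,2),end="; ")
```

```text
22 [310.91 215.91] [0.5198 0.1324 0.1   ]
focus_tab [[0.5228, 0.1327, 0.0854], [0.523, 0.1349, 0.0828]]
ring_tab [[0.5275, 0.1091, 0.0877], [0.5243, 0.1051, 0.0851]]
206 311.72; 207 311.68; 208 311.65; 209 311.5; 210 311.5; 211 311.48; 212 311.39; 213 310.7; 214 310.69; 215 310.68; 216 310.6; 217 310.61; 218 310.6; 223 311.69; 224 311.69; 225 311.66; 226 311.54;
```

View pics/e.png

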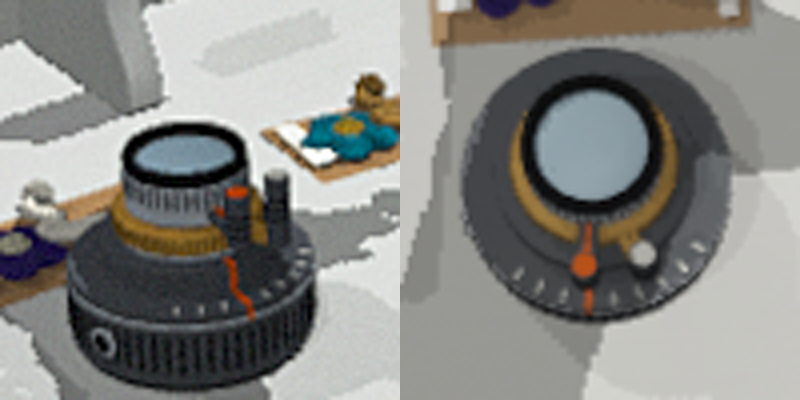

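The orange cap at crop (585,265) hasn't moved off the mark at (588,300). The ring tab has closed up to (643,253), nothing is touching the lamp, and 16 s have passed. Handing in.

```bash
python3 -c "
from station import bot
print(bot.hand_in())"
```

```text
the job is handed in; nothing more can be done
None
```

The barrel's tab stands over the orange index mark, to about 0.01 rad in the top camera. The lock ring is finger-tight at about 20 N with the tabs about 0.46 rad apart, the other goods were left alone, and the job was handed in at about 16 s.

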